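# Take a half-press reading with a clamped pistol-grip light meter

### The job

Swivel the orange cover on the clamped light meter about its pivot screw a quarter turn, until the window is clear. Then squeeze the red trigger gently just to its pressure point and hold it there for about three seconds, never pulling it through into its second stage (that would wipe the zero setting), and let it spring back. Leave the cover open and do not disturb the other things on the table.

Things in the scene. Friction and masses are not known exactly. Their poses are not given: they have to be found in the camera images.
- meter_frame (a point): Frame of the light meter, a white pistol clamped on its side: z = normal of its upper face, leaning 0.28 rad (16 deg) from vertical to the grip end; x up the slope, away from the grip; y along the barrel to its black nose. Origin 66 mm above the worktop. In mm: white barrel x 0..56, y -86..128, z 0..44; black grip x -112..0, y -38..-8, z 4..40. Free space under grip and trigger to the worktop.
- grip_back (a point): Point on the grip's back face (meter x -50, y -38, z 22 mm), opposite the trigger pad; axes as the meter frame. Fixed. Grip back to trigger front is 62 mm at rest. The grip's end plate (x -112..-100) is 3 mm wider each side.
- trigger_pad (a point): Centre of the red trigger's front face, the place to press, 50 mm from its hinge (hinge at meter x 0, y 20 mm). At rest at meter x -50, y 24, z 22 mm with the meter's axes. The face is 28 mm tall (z 8..36) and runs from meter x -4 to -64; its tip, x -64..-76, is kicked forward by 7 mm. Squeezed to meter -y, towards the grip; swings with the trigger.
- trigger (a joint): Trigger angle: 0 = released, grows when squeezed. Two stages. Take-up: 1.5 to 3 N at the pad. Then the pressure point: it stands still up to 7 or 8 N, then moves 6 mm more at the pad against 7 to 17 N (more if pressed nearer the hinge), to a firm stop. The pressure point lies 3 to 17 mm (pad travel) from rest, differs each time, is hidden and can only be felt. Springs back to 0.
- switch_box: Two-stage switch hidden inside the grip; the trigger's back presses its plunger: 0 N in the take-up, up to 4.5 N at the pressure point, 4.5 to 10 N in the second stage. Origin: a fixed point at meter x -50, y -18, z 22 mm, which does not tell where the pressure point lies.
- cover (a joint): Angle of the flat orange window cover about its one pivot screw (along meter z): 0 = shut, pointing from the pivot along meter +y (starts at 0 to 0.25); grows as it swings uphill, to meter +x, up to a stop at 1.65. Stiff: stays where left; about 2 N at the peg moves it.
- cover_pivot (a point): Pivot screw of the cover, on the barrel's upper face (meter x 28, y 6, z 48 mm); axes as the meter frame. Fixed.
- cover_peg (a point): Middle of the dark round peg (10 mm diameter, along meter z) on the orange cover, 44 mm from the pivot. Peg top is 8 mm above this point, the cover plate's top 9 mm below it. Plate 3 mm thick, 36 mm wide with round ends, 80 mm long, lying on the barrel; the round 24 mm window is under the peg when shut.
- carton: Bystander: brown cardboard carton, 59x121x36 mm; origin under its centre. Not to be disturbed.
- tape: Bystander: black tape roll, 58 mm across, 19 mm high; origin under its centre. Not to be disturbed.
- bottle: Bystander: amber dropper bottle, 32 mm across, 70 mm high; origin under its centre. Not to be disturbed.
- box_blue: Bystander: small blue box, 28x55x18 mm; origin under its centre. Not to be disturbed.
- pen: Bystander: blue and black marker pen, 120 mm long; origin under its centre. Not to be disturbed.
- laser: Bystander: brass-coloured laser module on a black foot, 30x74x28 mm; origin under its centre. Not to be disturbed.

How it is judged:
By the outcome, as a careful person would: the job done as asked, in the order asked, and still so for the second after the job is handed in, with the robot touching nothing.
It also fails if it takes over 58 s, if anything falls off the work surface, if the arm or the gripper's body presses on something with over 40 N, if the wrist force passes 120 N, or if a joint passes its speed limit or range.

### The arm

A 6-joint arm with a two-finger parallel gripper is mounted at the origin on a cart in front of the work surface, level with it; the furniture and walls round the work are solid. World frame = base frame: x ahead of the robot, y to its left, z up, the work surface at z = 0. Lengths are in m, angles in degrees, forces in N, time in s.
With the tool pointing down it reaches from about 0.325 to 0.775 m from the base axis. Payload 5.5 kg.
Tool frame: the origin (TCP) lies at the centre of the arm's flange, where the gripper is bolted on; the fingertips stand 182 mm ahead of it and the grasp point (between the pads) lies 163 mm ahead of it; z points along the fingers, y is the direction in which the jaws open and shut (so a half turn about z gives the same grasp; the last joint's range is limited). The gripper opens to 88 mm and grips with 3 to 60 N. Pads are 20 mm wide; open, the fingers measure 115 mm over their backs; the gripper's body (75 mm by 178 mm) begins 61 mm behind the grasp point.
Start: joints at [-74.697, 5.22, 70.514, -0, 104.267, -3.249], TCP at [0.191, -0.569, 0.405] pointing down, gripper open.
Joint ranges: [-164.24, 164.24], [-49.07, 125.15], [9.68, 141.18], [-86.29, 266.29], [3.28, 154.24], [-151.56, 151.56]. Speed limits (degrees/s): [147.25, 147.25, 172.46, 180, 180, 180].

### API

Orientations are given as [roll, pitch, yaw] about the fixed x, y, z axes, in that order (R = Rz(yaw) Ry(pitch) Rx(roll)).
In Python, from station import r gives the robot as it stands. The module is installed in compiled form; this text tells all that it offers. Calls block until the motion is done:
- r.reach(position, orientation): joint-space move of the TCP to a pose.
- r.servo_line(position, rotation=None, speed=0.15): straight line of the TCP; rotation=None keeps the orientation; speed is the mean speed in m/s.
- r.move_joints(angles): joint-space move.
- r.let_go() and r.grab(squeeze=None): open the fingers fully, or close them until they stop; squeeze is the grip in N (None keeps the last).
- r.wait(seconds).
- r.inverse_kinematics(position, orientation): joint angles nearest the present ones, or None.
- r.sense(): the state.
- r.snapshot(name): name is "scene" or "top" or "wrist"; returns a dict with "frame" (400x640x3 uint8, red, green, blue), "fx", "fy", "cx", "cy" (pixels), "R" (3x3) and "t" (3): a world point X has camera coordinates R X + t. Camera axes: x right, y down, z forward; pixel columns grow to the right and rows downward; lengths in m; the calibration is good to about 2 mm. A picture is of the moment at which its call begins. There is no depth.
A pose or a line that the arm cannot do raises r.IKError and nothing moves.
- r.hand_in(): hands the job in, once; it reports no verdict.
The state is a dict: "clock": time; "joints": joint angles; "joint_vel": joint speeds; "joint_torque": joint torques, N m; "tcp_pos": TCP position; "orientation": TCP orientation; "contact_force": force on the tool from outside, world axes, zero at the start; "torque": the same for the moment, N m; "opening": finger opening in m.
Only numpy, scipy, OpenCV 4.12 (cv2) and the standard library are available. Lean on these libraries where they do the work, as an engineer would, in place of code of your own. Each camera call takes 0.05 s, during which the arm holds its last target. There are 200 camera calls.

## Working session

There is one attempt and no reset: what is moved stays moved. The work goes in short steps, each a Python script; the robot and the scene stay as the last script left them, time stands still between calls to the robot, and variables do not carry over. Pictures are saved under pics/ and viewed, about 8 in all and at most 12, crops included, and the job is handed in when it is done.

```bash
mkdir -p pics; python3 - <<'E'
from station import r
import cv2
for n in("scene","top"):
    s=r.snapshot(n); cv2.imwrite(f"pics/{n}0.png",s["frame"][:,:,::-1]); print(n,s["fx"],s["fy"],s["cx"],s["cy"],s["R"],s["t"])
s=r.sense();print(s)
E
```

```text
scene 492.6020297713082 492.6020297713082 321.14136445609864 195.43799922888152 [[ 0.5807628  -0.81365957 -0.02593593]
 [-0.40123625 -0.2583773  -0.87877793]
 [ 0.70832481  0.52076797 -0.47652564]] [-0.33061628  0.30614188  1.11335884]
top 375.88821171873167 375.88821171873167 321.2083845216612 199.26078194436806 [[-0.10119665 -0.99484386 -0.00670302]
 [-0.97322566  0.10039079 -0.2067692 ]
 [ 0.20637599 -0.0144008  -0.97836679]] [0.007007   0.53149937 1.03439663]
{'clock': 0.1, 'joints': array([-7.46944628e+01,  5.25846527e+00,  7.05721021e+01,  7.35961708e-04,
        1.04264521e+02, -3.24978289e+00]), 'joint_vel': array([-0.0314515 , -0.18417225, -0.15020841,  0.00703043,  0.1411711 ,
        0.01763855]), 'joint_torque': array([ 4.12734647e-03, -4.47855127e+01, -4.07570708e+01,  7.01457029e-02,
        2.84040452e-02, -1.14768090e-04]), 'tcp_pos': array([ 0.19093802, -0.56887471,  0.40365148]), 'orientation': array([-1.79905105e+02, -6.10286287e-03,  1.85554958e+01]), 'contact_force': array([ 0.21100044,  0.24767807, -0.68699228]), 'torque': array([-0.00849705, -0.02894918, -0.03978545]), 'opening': 0.08792842960956228}
```

View pics/scene0.png

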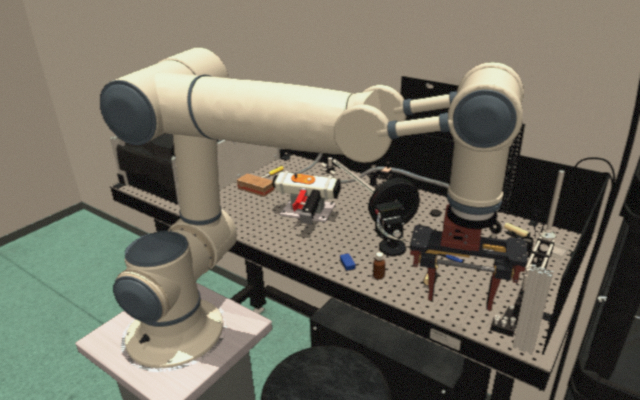

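View pics/top0.png

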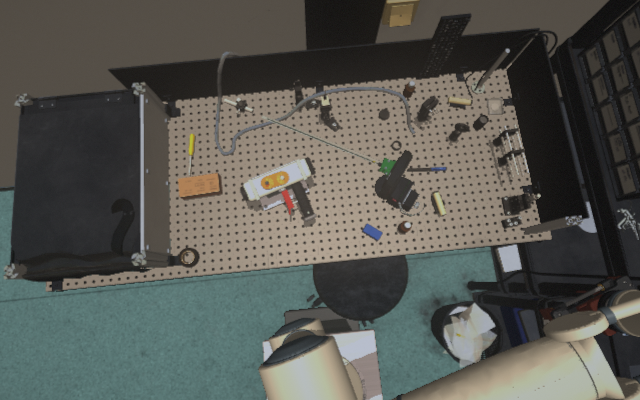

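```bash
cat > h.py <<'E'
import numpy as np, cv2
from scipy.spatial.transform import Rotation as Ro
from scipy.optimize import least_squares
def ray(s,u,v,z):
    R,t=np.array(s["R"]),np.array(s["t"]); c=-R.T@t
    d=R.T@np.array([(u-s["cx"])/s["fx"],(v-s["cy"])/s["fy"],1]); return c+d*(z-c[2])/d[2]
def proj(s,X):
    p=np.atleast_2d(X)@np.array(s["R"]).T+np.array(s["t"]); return np.c_[s["fx"]*p[:,0]/p[:,2]+s["cx"],s["fy"]*p[:,1]/p[:,2]+s["cy"]]
def mframe(x,y,yaw,lean=0.28):
    # x axis up slope at heading yaw; returns R (cols x,y,z), origin
    R=(Ro.from_euler('z',yaw)*Ro.from_euler('y',-lean)).as_matrix()
    return R,np.array([x,y,0.066])
def m2w(p,M): return np.atleast_2d(p)/1000@M[0].T+M[1]
E
python3 - <<'E'
from station import r
from h import *
s=r.snapshot("top"); f=s["frame"]
for u,v in((278,180),(308,218),(250,195),(310,165)): print(ray(s,u,v,.1))
cv2.imwrite("pics/topc.png",cv2.resize(f[130:250,170:330],None,fx=5,fy=5,interpolation=cv2.INTER_CUBIC)[:,:,::-1])
E
```

```text
[0.58760631 0.06871085 0.1       ]
[ 0.47139147 -0.00506171  0.1       ]
[0.55254008 0.14980953 0.1       ]
[ 0.62206839 -0.0249778   0.1       ]
```

View pics/topc.png

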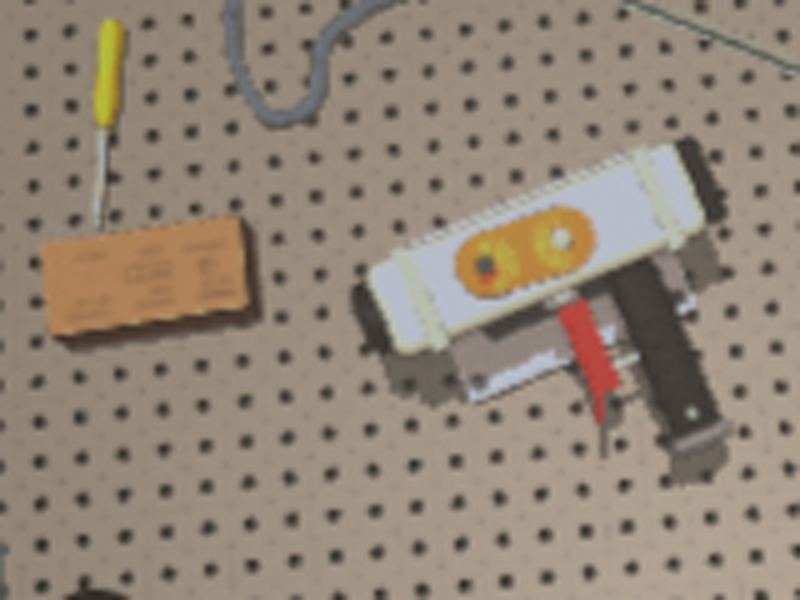

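```bash
python3 - <<'E'
from station import r
from h import *
s=r.snapshot("top")
P=np.array([[28,6,50],[56,-86,44],[0,-86,44],[56,128,44],[0,128,44],[-112,-41,40],[-112,-5,40]],float)
U=np.array([[562,239],[672,143],[705,228],[368,270],[400,352],[728,428],[676,446]])/5+[170,130]-[.4,.4]
f=lambda q:(proj(s,m2w(P,mframe(*q)))-U).ravel()
o=least_squares(f,[.58,.06,0],loss='soft_l1',f_scale=.7); print(o.x,np.degrees(o.x[2]),o.fun.reshape(-1,2).round(1))
M=mframe(*o.x)
for a in(0,.1,.2,.25): 
    p=[28+44*np.sin(a),6+44*np.cos(a),65]; print(a,(proj(s,m2w(p,M))-[170,130])*5)
for n,p in dict(pivot=[28,6,48],peg0=[28,50,57],trig=[-50,24,22],back=[-50,-38,22],gend=[-112,-23,22],nose=[28,128,22]).items(): print(n,m2w(p,M))
E
```

```text
[0.58039186 0.04593117 0.29781999] 17.063828282229807 [[-0.3 -1.1]
 [ 4.6 -3.7]
 [ 5.5 -2. ]
 [-6.7 -0. ]
 [-5.1  2.4]
 [ 1.   0.8]
 [-0.3  2.1]]
0 [[483.09751618 261.60783273]]
0.1 [[480.33138412 253.9374844 ]]
0.2 [[478.348048   246.03188072]]
0.25 [[477.65674061 242.01568223]]
pivot [[0.59167507 0.05567084 0.11986862]]
peg0 [[0.57638613 0.09700405 0.12851812]]
trig [[0.52159978 0.05299016 0.07332544]]
back [[ 0.53979286 -0.00628051  0.07332544]]
gend [[ 0.47842892 -0.00942539  0.05619139]]
nose [[0.56274471 0.17440863 0.09488118]]
```

```bash
cat >> h.py <<'E'
def tool(M,dirm,sgn):
    """tool rotation: z=-mz, y=sgn*dirm (meter coords)"""
    z=-M[0][:,2]; y=sgn*M[0]@np.array(dirm,float); y/=np.linalg.norm(y)
    return np.c_[np.cross(y,z),y,z]
def rpy(R): return Ro.from_matrix(R).as_euler('xyz',degrees=True)
def tcp(M,p,off=163): return (m2w(p,M)[0]+M[0][:,2]*off/1000)
def tang(a): return [np.cos(a),-np.sin(a),0]
def peg(a,z=57): return [28+44*np.sin(a),6+44*np.cos(a),z]
E
python3 - <<'E'
from station import r
from h import *
M=mframe(.5804,.0459,.30)
for sg in(1,-1):
    for a in(.05,1.57): print(sg,a,[r.inverse_kinematics(tcp(M,peg(a),163+h),rpy(tool(M,tang(a),sg))) for h in(0,120)])
    print(r.inverse_kinematics(tcp(M,[-50,-7,22]),rpy(tool(M,tang(1.57),sg))))
E
```

```text
1 0.05 [array([  4.24633757, -10.29393248,  98.27845139,   3.65134668,
        76.3866515 , -10.45011411]), array([  3.32605249, -16.00821417,  91.45179649,   3.79716569,
        88.96010611, -10.54670588])]
1 1.57 [array([ 0.68419038, -2.99372704, 90.36008546,  4.61684281, 77.25988813,
       73.03926502]), array([-0.37247133, -8.3751038 , 83.70946583,  4.78338285, 89.33683645,
       72.98181144])]
[ -4.88236927 -17.38250221 109.96637024   6.24769118  72.59227312
  66.78863258]
-1 0.05 [None, None]
-1 1.57 [array([   0.68419038,   -2.99372704,   90.36008546,    4.61684281,
         77.25988813, -106.96073498]), array([  -0.37247133,   -8.3751038 ,   83.70946583,    4.78338285,
         89.33683645, -107.01818856])]
[  -4.88236927  -17.38250221  109.96637024    6.24769118   72.59227312
 -113.21136742]
```

```bash
python3 - <<'E'
from station import r
from h import *
M=mframe(.5804,.0459,.30)
a=np.radians(-72)
j=r.inverse_kinematics([.42*np.cos(a),.42*np.sin(a),.5],[180,0,18.5]); print(j)
r.move_joints(j); j=np.array(j); j[0]=3; r.move_joints(j)
r.reach(tcp(M,[10,28,57],163+150),rpy(tool(M,tang(.05),1)))
s=r.snapshot("wrist"); cv2.imwrite("pics/w1.png",s["frame"][:,:,::-1])
print(r.sense()["clock"],r.sense()["tcp_pos"],tcp(M,[10,28,57],313)); print(proj(s,m2w([[28,6,50],[28,50,65],[-50,24,22],[-112,-23,40]],M)))
import pickle; pickle.dump(s,open("w1.pkl","wb"))
E
```

```text
[-7.66433107e+01 -1.96646584e+01  8.35027902e+01 -2.54444375e-14
  1.16161868e+02 -5.14331071e+00]
3.6083 [0.48325403 0.04486683 0.42584241] [0.48362207 0.04527212 0.42435407]
[[337.78994018 211.41617599]
 [337.14724238 170.5773181 ]
 [261.42023388 190.02140564]
 [204.06275491 240.909011  ]]
```

View pics/w1.png

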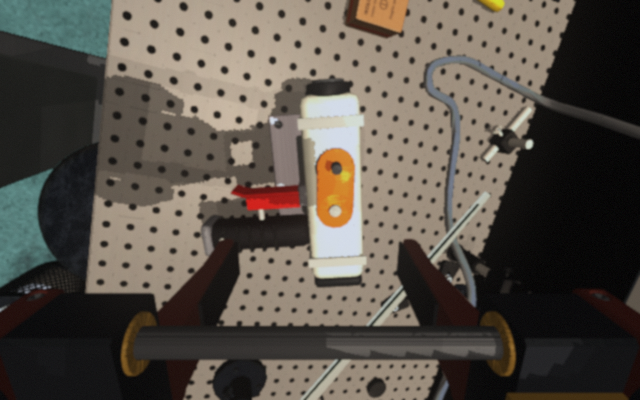

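```bash
python3 - <<'E'
import cv2
f=cv2.imread("pics/w1.png")[70:295,195:385]
cv2.imwrite("pics/w1c.png",cv2.resize(f,None,fx=3.5*.75,fy=3.5*.75,interpolation=cv2.INTER_CUBIC))
E
```

```text
(no output)
```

View pics/w1c.png

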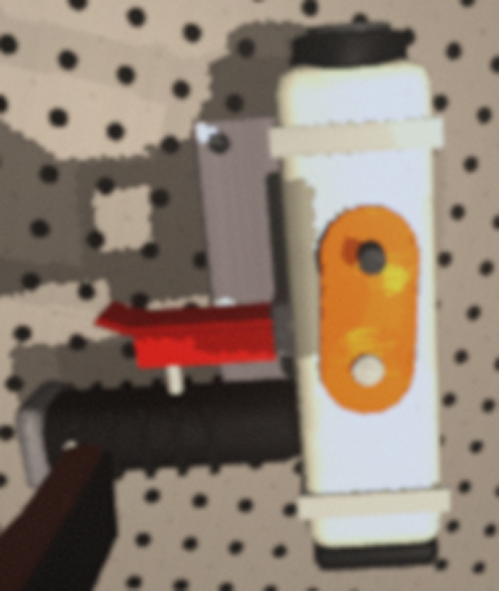

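```bash
python3 - <<'E'
from h import *; import pickle
s=pickle.load(open("w1.pkl","rb"))
c=lambda u,v: np.array([u,v])/2.625+[195,70]-.3
full=[([28,6,50],(368,371))]
vonly=[([-50,-8,40],386),([-50,-38,40],470),([28,-86,44],548),([-30,24,36],334)]
uonly=[([56,-60,44],440),([56,100,44],432)]
def f(q):
    M=mframe(*q[:3]); P=lambda p:proj(s,m2w(p,M))[0]
    e=[P(p)-c(*u) for p,u in full]; e+=[P(peg(q[3],65))-c(372,257)]
    e+=[[P(p)[1]-c(0,v)[1]] for p,v in vonly]+[[P(p)[0]-c(u,0)[0]] for p,u in uonly]
    return np.concatenate(e)
o=least_squares(f,[.58,.046,.3,.05],loss='soft_l1'); print(o.x,o.fun.round(1))
M=mframe(*o.x[:3]); print("cam",M[0].T@(-s["R"].T@s["t"]-M[1]))
for n,p in dict(tr36=[-30,24,36],tr8=[-30,24,8],end=[-112,-41,40],end2=[-112,-5,40],edge0=[0,60,44],nose=[28,128,44],plateL=[10,30,51],plateR=[46,30,51],plateT=[28,68,51],plateB=[28,-12,51],tip=[-76,31,36]).items(): print(n,((proj(s,m2w(p,M))[0]-[195,70]+.3)*2.625).round())
E
```

```text
[0.57555145 0.0478512  0.3081784  0.08380794] [-1.2 -2.3  0.  -0.3  6.   0.6  9.1 -6.5  0.5  0.5]
cam [0.01892666 0.1090518  0.34934432]
tr36 [209. 317.]
tr8 [218. 299.]
end [ 21. 487.]
end2 [  6. 403.]
edge0 [280. 222.]
nose [348.  14.]
plateL [312. 306.]
plateR [412. 300.]
plateT [357. 197.]
plateB [367. 411.]
tip [ 87. 306.]
```

```bash
python3 - <<'E'
from h import *; import pickle
from station import r
s=pickle.load(open("w1.pkl","rb")); T=r.snapshot("top")
c=lambda u,v: np.array([u,v])/2.625+[195,70]-.3
ct=lambda u,v: np.array([u,v])/5+[170,130]-.4
def f(q,both=True):
    M=mframe(*q[:3]); a=q[3]; P=lambda p,k=s:proj(k,m2w(p,M))[0]
    n=np.array([np.cos(a),-np.sin(a),0]);d=np.array([np.sin(a),np.cos(a),0]);o=np.array([28,6,48.])
    e=[P([28,6,50])-c(368,371),P(peg(a,65))-c(372,257)]
    e+=[[P(o+24*d-18*n)[0]-c(320,0)[0],P(o+24*d+18*n)[0]-c(419,0)[0],P(o+62*d)[1]-c(0,205)[1],P(o-18*d)[1]-c(0,412)[1]]]
    e+=[[P([56+q[4],-60,44])[0]-c(440,0)[0],P([56+q[4],100,44])[0]-c(431,0)[0]]]
    if both: e+=[P([28,6,50],T)-ct(562,239),P(peg(a,65),T)-ct(486,265)]
    return np.concatenate(e)
for b in(0,1):
    o=least_squares(f,[.58,.046,.3,.05,0],args=(b,),loss='soft_l1'); print(o.x.round(4),o.fun.round(1))
    M=mframe(*o.x[:3])
    for n,p in dict(tr36=[-30,24,36],tr8=[-30,24,8],end=[-112,-41,40],end2=[-112,-5,40],nose=[28,128,44],tip=[-76,31,36],gb=[-50,-38,40]).items(): print(n,((proj(s,m2w(p,M))[0]-[195,70]+.3)*2.625).round())
    print("pivot",m2w([28,6,48],M))
E
```

```text
[ 0.5775  0.0462  0.3099  0.0585 -1.8941] [ 0.2 -0.4  0.2  1.9 -0.  -0.3 -1.2  0.3 -0.   0. ]
tr36 [213. 322.]
tr8 [222. 303.]
end [ 26. 491.]
end2 [ 10. 408.]
nose [351.  21.]
tip [ 91. 311.]
gb [178. 476.]
pivot [[0.58862778 0.05604905 0.11986862]]
[ 0.5775  0.0461  0.31    0.0589 -1.8684] [ 0.1 -0.3  0.2  2.1 -0.1 -0.3 -1.1  0.4 -0.   0.  -0.3 -0.1 -0.5  0.1]
tr36 [213. 322.]
tr8 [221. 304.]
end [ 26. 492.]
end2 [ 10. 409.]
nose [351.  21.]
tip [ 91. 312.]
gb [178. 476.]
pivot [[0.58863656 0.05592735 0.11986862]]
```

```bash
cat >> h.py <<'E'
M0=mframe(.5775,.0461,.31); A0=.059
E
python3 - <<'E'
from station import r
from h import *
M=M0
def st(k):
    q=r.sense(); p=M[0].T@(q["tcp_pos"]-.163*M[0][:,2]-M[1])*1000
    print(k,round(q["clock"],2),"gp",p.round(1),"F",(M[0].T@q["contact_force"]).round(1),round(q["opening"]*1000,1))
O=rpy(tool(M,tang(A0),1))
r.reach(tcp(M,peg(A0,71),163+30),O); st("above")
r.servo_line(tcp(M,peg(A0,71)),speed=.08); st("down")
r.wait(.2); st("down")
s=r.snapshot("wrist"); cv2.imwrite("pics/w2.png",s["frame"][:,:,::-1])
r.grab(8); st("grab")
E
```

```text
above 4.17 gp [ 31.   50.1 102.3] F [0.  0.3 1.1] 88.0
down 4.7 gp [30.4 49.8 70.5] F [0.2 0.2 0.3] 87.7
down 4.9 gp [30.8 49.9 71.5] F [-0.5 -0.5 -0.3] 87.9
grab 6.12 gp [30.6 49.9 71. ] F [0.1 0.  0.5] 9.5
```

View pics/w2.png

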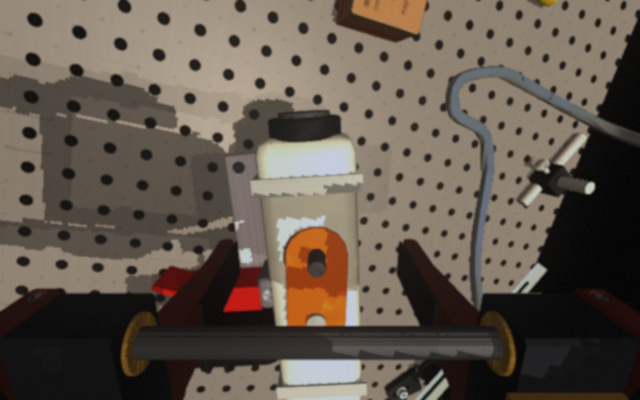

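Before closing, the picture showed the peg (316,262) between the open fingers. The jaws then stopped at 9.5 mm, which matches the 10 mm peg, so it is gripped. Next I swing it along the arc.

```bash
cat >> h.py <<'E'
def st(r,k):
    M=M0;q=r.sense(); p=M[0].T@(q["tcp_pos"]-.163*M[0][:,2]-M[1])*1000
    print(k,round(q["clock"],2),"gp",p.round(1),"F",(M[0].T@q["contact_force"]).round(1),"T",q["torque"].round(2),round(q["opening"]*1000,1)); return p
E
python3 - <<'E'
from station import r
from h import *
M=M0
for a in np.linspace(A0,1.585,12)[1:]:
    r.servo_line(tcp(M,peg(a,71)),rpy(tool(M,tang(a),1)),speed=.05); p=st(r,round(a,2))
    if np.linalg.norm(r.sense()["contact_force"])>25: print("stop"); break
s=r.snapshot("wrist"); cv2.imwrite("pics/w3.png",s["frame"][:,:,::-1])
E
```

```text
0.2 6.42 gp [36.8 49.1 71. ] F [ 1.7 -0.6 -0.6] T [-0.07 -0.19  0.02] 10.0
0.34 6.71 gp [42.6 47.4 71. ] F [ 1.3 -0.8 -0.7] T [-0.22 -0.14 -0.08] 9.3
0.48 7.0 gp [48.1 45.  71. ] F [ 0.4 -1.  -0.6] T [-0.31 -0.19 -0.05] 9.6
0.61 7.29 gp [53.2 41.8 71. ] F [-0.  -1.5 -0.3] T [-0.42 -0.09 -0.11] 10.0
0.75 7.58 gp [58. 38. 71.] F [ 0.3 -2.7 -0.3] T [-0.43 -0.03 -0.1 ] 9.6
0.89 7.88 gp [62.1 33.6 71. ] F [-0.6 -2.  -0.2] T [-0.49 -0.03 -0.12] 9.5
1.03 8.17 gp [65.6 28.7 70.9] F [-0.1 -2.1 -0.3] T [-0.44  0.15 -0.12] 9.5
1.17 8.46 gp [68.4 23.3 71. ] F [-1.3 -2.3  0.3] T [-0.41  0.14 -0.11] 9.3
1.31 8.75 gp [70.4 17.5 71. ] F [-0.3 -1.5  0. ] T [-0.36  0.12 -0.06] 9.9
1.45 9.04 gp [71.6 11.5 71. ] F [-0.6 -1.3 -0.9] T [-0.33  0.19 -0.01] 9.5
1.58 9.33 gp [72.   5.5 71. ] F [ 0.1 -0.6 -0.5] T [-0.26  0.07 -0.06] 9.5
```

View pics/w3.png

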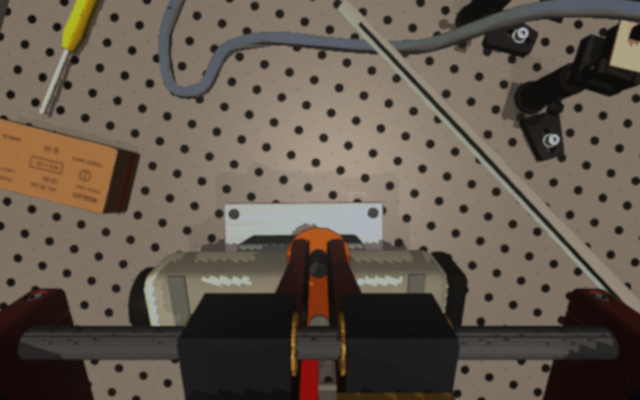

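```bash
python3 - <<'E'
from station import r
from h import *
M=M0
r.let_go(); st(r,"open")
p=peg(1.585,71); r.servo_line(tcp(M,p,163+45),speed=.15)
O=rpy(tool(M,[0,-1,0],1))
r.reach(tcp(M,[-47,-10,22],163+70),O); st(r,"hover")
s=r.snapshot("wrist"); cv2.imwrite("pics/w4.png",s["frame"][:,:,::-1])
print(proj(s,m2w([[-47,24,36],[-47,24,8],[-64,24,36],[-47,-38,40],[-112,-41,40],[-112,-5,40],[28,6,50],peg(1.585,65)],M)).round())
s=r.snapshot("top"); cv2.imwrite("pics/t4.png",s["frame"][130:250,170:330,::-1])
E
```

```text
open 10.64 gp [72.   5.4 71. ] F [-1.   0.5  0.6] T [-0.05  0.11  0.03] 87.7
hover 11.65 gp [-47.1 -10.   91.5] F [ 1.   0.2 -0.2] T [-0.05  0.09 -0.06] 88.0
[[268. 232.]
 [273. 217.]
 [269. 255.]
 [362. 235.]
 [363. 319.]
 [312. 319.]
 [290. 116.]
 [287.  20.]]
```

View pics/w4.png

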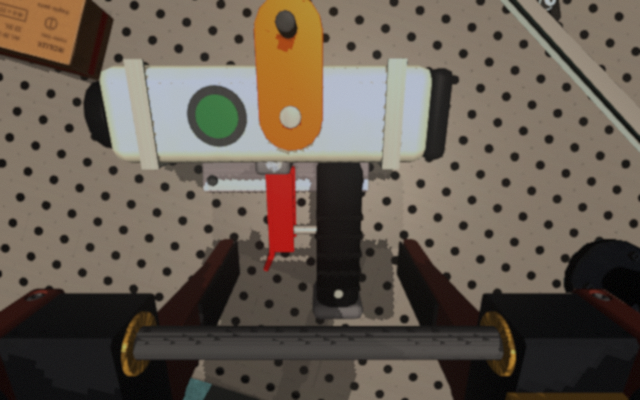

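```bash
python3 - <<'E'
from station import r
from h import *
M=M0
r.servo_line(tcp(M,[-47,-10,22]),speed=.1); st(r,"down")
r.servo_line(tcp(M,[-47,-16,22]),speed=.05); r.wait(.3); st(r,"shift")
F0=np.mean([(r.wait(.02),M[0].T@r.sense()["contact_force"])[1] for _ in range(15)],0)
def look(k):
    F=np.mean([(r.wait(.02),M[0].T@r.sense()["contact_force"])[1] for _ in range(12)],0)-F0
    q=r.sense(); print(k,round(q["clock"],2),"open",round(q["opening"]*1e3,2),"trig y",round(-16+q["opening"]*500,2),"F",F.round(2)); return F[1],q["opening"],q["clock"]
r.grab(3); f,w,t0=look(3)
if f>=3.6: 
    for _ in range(3): r.wait(.6); look("hold")
    r.let_go(); look("free")
E
```

```text
down 12.6 gp [-46.6 -10.1  22.6] F [ 0.3 -0.8  0.3] T [-0.09  0.12  0.01] 87.8
shift 13.17 gp [-47.  -16.   22.1] F [ 0.2 -0.2  0.1] T [-0.07  0.12 -0.03] 87.9
3 14.18 open 64.89 trig y 16.44 F [-0.61  5.87  1.49]
hold 14.98 open 64.92 trig y 16.46 F [-0.94  5.81  1.66]
hold 15.78 open 64.65 trig y 16.33 F [-0.96  5.93  1.83]
hold 16.58 open 64.8 trig y 16.4 F [-1.15  5.82  1.64]
free 17.35 open 87.71 trig y 27.85 F [-0.06 -0.06  0.27]
```

```bash
python3 - <<'E'
from station import r
from h import *
M=M0
r.servo_line(tcp(M,[-47,-10,22]),speed=.05)
r.servo_line(tcp(M,[-47,-10,22],163+110),speed=.15); r.wait(.3); st(r,"up")
s=r.snapshot("wrist"); a=s["frame"][:,:,::-1]
print(proj(s,m2w([[-47,24,36],[-64,24,36]],M)).round())
t=r.snapshot("top")["frame"][130:280,170:450,::-1]
t=cv2.resize(t,(640,343)); cv2.imwrite("pics/fin.png",cv2.resize(np.vstack([a[:230],t]),None,fx=1.04,fy=1.04))
E
```

```text
up 18.8 gp [-47.2 -10.  131.2] F [0.1 0.9 0.5] T [-0.06  0.12  0.05] 87.9
[[275. 212.]
 [276. 232.]]
```

View pics/fin.png

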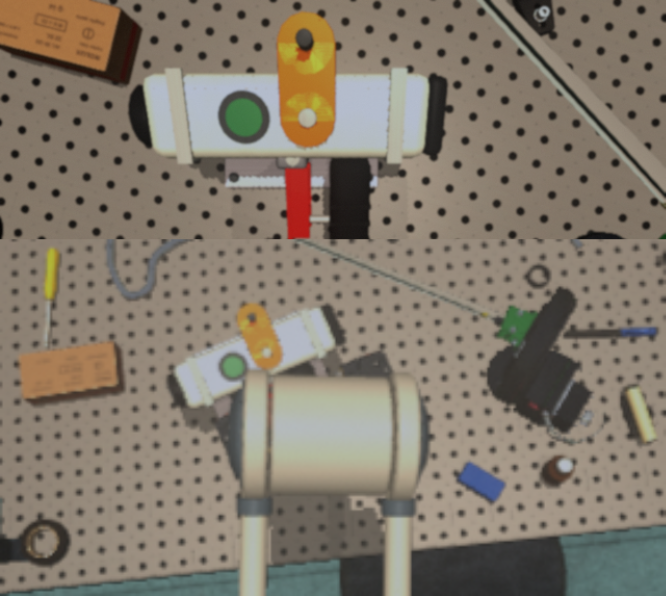

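The cover is open with the green window clear. The trigger's front edge is back at its rest column, about 286/1.04 = 275 px against 275 predicted. The bystanders in view look unmoved and the arm is clear, so I'm handing in.

```bash
python3 -c "
from station import r
print(r.hand_in(), r.sense()['clock'])"
```

```text
the job is handed in; nothing more can be done
the job is handed in; nothing more can be done
```

The cover is open, the trigger was held at its pressure point and released, and the job is handed in at about 19 s on the robot's clock.

- **Cover:** I gripped the peg and swung the cover along its arc to about 1.58 rad, a quarter turn. The final pictures show it still open and the green window clear.
- **Trigger:** The fingers closed at the lowest grip setting, and only one of them pressed, on the trigger. It stopped after about 7.6 mm of travel and stood still at a measured 5.8–5.9 N. That is above the take-up force (up to 3 N) and below the 7 N where the second stage starts.
- **Hold time:** It was held for about 2.8 s, worked out from the clock, so slightly under three seconds. I did not squeeze a second time to lengthen it.
- **After release:** The trigger's front edge is back at its rest position in the wrist picture. I compared the carton, tape, bottle, blue box and pen with the first picture by eye only, and they look unmoved. I did not check the laser separately. The gripper is open and about 11 cm clear of the meter.

No check failed. The early position fits disagreed by a few millimetres because of the barrel's rounded edges and end caps. Fitting on the pivot, peg and cover plate brought both cameras into agreement to within about 2 pixels.

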